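# Hang the slide rack on the free drying stand, label outward

## Task

Lift the loaded slide rack that stands on the bench by its bail and hang it on the empty drying stand: the black bar lies in both hooks and the label card faces outward, away from the stand's uprights, like the rack that already hangs on the other stand. Keep it upright all the way so that no slide can fall out, leave it hanging still, and leave the other things where they are.

Things in the scene. Friction and masses are not known exactly. Their poses are not given: they have to be found in the camera images.
- slide_rack: Slide rack standing loose on the bench: pink plastic frame full of orange-ended slides, about 0.2 kg. Origin: centre of its underside, z up. Frame 38 mm along x, 96 along y, 63 high; slides up to z = 75. A white label holder (64 wide, 44 high, 5 thick) sits on its -x long side. A bail hinged at z = 52 on both ends (axis y) carries a black bar over the middle. Starts at any yaw.
- rack_bar (a point): Centre of the bail's black bar, 110 mm above the rack's underside when the bail is upright. Bar 94 mm long (point y), 12 across (x), 7 high (z); grasp it across the 12 mm at its middle, from above. The side wires that carry it leave about 70 mm of its underside free, 31 mm clear above the slides. A thin wire eye 16 mm high stands on its middle, not solid.
- slide_rack_label (a point): Centre of the label card, on the rack's -x long side, 36 mm above the underside and 22 mm in front of the rack's middle plane. The card looks along the rack's -x axis.
- slide_rack_bail (a joint): Bail angle, 0 = upright over the rack, range +-1.4 rad. Stiff enough to stay about upright while the rack stands; when the bar is held or hung the rack hangs straight down below it, with little swing.
- stand_free: The empty drying stand, fixed, stainless; side, position and yaw vary. Origin: on the bench under the middle of the hook seats, z up; its open front looks along its own -x. Drip tray 105 x 150 mm, rim 17 high, centred on the origin. Two uprights (6 mm rod) at x = +85, y = +-26 rise to z = 181, run forward as parallel rods and end in two upturned hooks.
- stand_free_seat (a point): Midway between the two hook seats, on their upper side, 165 mm above the bench; axes as the stand. Hooks at y = +-26 mm (6 mm rod). Each seat is flat for 20 mm along x; its front tip (x = -18) tops 13 mm above the seat, the rods behind (x = +24) 16 mm. Enter from the front with the bar just above the tips and the frame below the hooks, then lower: the bar's centre ends 3.5 mm above this point.
- stand_taken: The other drying stand, same shape and axes, with a rack already hanging on it.
- hung_rack: The rack that already hangs on the other stand, same shape as slide_rack (its bail upright and rigid), label outward, loose: leave it alone. Origin: centre of its underside.
- petri_dish: Bystander: petri dish, 61 mm across, 14 high. Origin: centre of underside.
- timer: Bystander: white wedge-shaped lab timer, 62 x 24 mm, 58 high. Origin: centre of underside.
- box_empty: Bystander: empty white card box, 78 x 86 mm, 27 high. Origin: centre of underside.
- tape_roll: Bystander: roll of label tape, 73 mm across, 19 high. Origin: centre of underside.
- marker: Bystander: marker pen, 122 mm long, 13 thick. Origin: centre of underside.
- slide_box: Bystander: blue slide box, 97 x 165 mm, 42 high. Origin: centre of underside.

How it is judged:
At the end, for the whole second after the job is handed in: The rack's black bar rests in both hooks of the empty stand (centre within 12 mm sideways and fore-aft of the seat's middle, in the seat's depth), the rack hangs within 0.25 rad of upright, still, with its label card on the open front side of the stand (x of rack_bar in the frame of stand_free_seat between -0.012 and 0.012 m and y of rack_bar in the frame of stand_free_seat between -0.012 and 0.012 m and z of rack_bar in the frame of stand_free_seat between -0.001 and 0.008 m and angle between the y axis of rack_bar and the y axis of stand_free_seat, either way round below 0.2 rad and angle between slide_rack's own z axis and vertical below 0.25 rad and x of slide_rack_label in the frame of stand_free_seat below -0.008 m and contact force between slide_rack and stand_free above 0.5 N and linear speed of slide_rack below 0.03 m/s and angular speed of slide_rack below 0.3 rad/s); the robot touches nothing.
It fails at once if the rack was tipped more than about 45 degrees (angle between slide_rack's own z axis and vertical above 0.8 rad).
It fails at once if another thing was shifted by more than 30 mm (distance of any of hung_rack, petri_dish, timer, box_empty, tape_roll, marker, slide_box from where it was at the start of the episode above 0.03 m).
It also fails if it takes over 51 s, if anything falls off the work surface, if the arm or the gripper's body presses on something with over 40 N, if the wrist force passes 120 N, or if a joint passes its speed limit or range.

## Robot

A 6-joint arm with a two-finger parallel gripper is mounted at the origin on a cart in front of the work surface, level with it; the furniture and walls round the work are solid. World frame = base frame: x ahead of the robot, y to its left, z up, the work surface at z = 0. Lengths are in m, angles in rad, forces in N, time in s.
With the tool pointing down it reaches from about 0.275 to 0.75 m from the base axis. Payload 10.2 kg.
Tool frame: the origin (TCP) lies midway between the tips of the shut fingers; the grasp point (between the pads) lies 19 mm behind it (env.hold_point_z is the distance from the TCP to the grasp point, in m); z points along the fingers, y is the line along which they close (so a half turn about z gives the same grasp; the last joint's range is limited). The gripper opens to 85 mm and grips with 20 to 120 N. Pads are 22 mm wide; open, the fingers measure 114 mm over their backs; the gripper's body (76 mm by 85 mm) begins 54 mm behind the grasp point. The pads swing forward as they close: fully open they stand 13 mm farther back than shut.
Start: joints at [-1.431, 0.313, 1.498, -0, 1.331, -0.223], TCP at [0.186, -0.491, 0.231] pointing down, gripper open.
Joint ranges: [-2.94, 2.94], [-0.97, 2.17], [0.19, 2.56], [-1.23, 4.37], [0.02, 3.11], [-2.88, 2.88]. Speed limits (rad/s): [2.39, 2.39, 3.01, 3.14, 3.14, 3.14].

## Interface

Orientations are given as a unit quaternion [x, y, z, w].
In Python, from bench import env, kinematics, monitor, eyes, job gives the robot as it stands. The module is installed in compiled form; this text tells all that it offers. Calls block until the motion is done:
- env.reach(position, orientation): joint-space move of the TCP to a pose.
- env.movel(position, velocity=0.15, frame=None, guard=None): straight line of the TCP; frame=None keeps the orientation; velocity is the mean speed in m/s. With guard (N) it stops when the force on the tool has changed by that much, and returns True; else False.
- env.set_joints(angles): joint-space move.
- env.release() and env.close_gripper(effort=None): open the fingers fully, or close them until they stop; effort is the grip in N (None keeps the last).
- env.hold(seconds).
- kinematics.ik(position, orientation): joint angles nearest the present ones, or None.
- monitor.sense(): the state.
- eyes.grab_frame(name): name is "side" or "top" or "wrist"; returns a dict with "frame" (384x512x3 uint8, red, green, blue), "mtx" (3x3 intrinsics, pixels), "view" (4x4, takes a point from world to camera coordinates). Camera axes: x right, y down, z forward; pixel columns grow to the right and rows downward; lengths in m; the calibration is good to about 2 mm. A picture is of the moment at which its call begins. There is no depth.
A pose or a line that the arm cannot do raises env.MotionError and nothing moves.
- job.hand_in(): hands the job in; it is judged then, once.
The state is a dict: "clock": time; "joints": joint angles; "qvel": joint speeds; "joint_efforts": joint torques, N m; "position": TCP position; "ee_rot": TCP orientation; "contact_force": force on the tool from outside, world axes, zero at the start; "ft_torque": the same for the moment, N m; "finger_gap": opening from 0.0 (shut) to 1.0 (fully open); "gripper_force": force on a finger pad.
Only numpy, scipy, OpenCV 4.12 (cv2) and the standard library are available. Lean on these libraries where they do the work, as an engineer would, in place of code of your own. Each camera call takes 0.05 s, during which the arm holds its last target. There are 200 camera calls.

## Working session

There is one attempt and no reset: what is moved stays moved. The work goes in short steps, each a Python script; the robot and the scene stay as the last script left them, time stands still between calls to the robot, and variables do not carry over. Pictures are saved under pics/ and viewed, at most 10 in all, crops included, and the job is handed in when it is done.

```bash
mkdir -p pics; python3 - <<'E'
from bench import env,eyes,monitor
import cv2,numpy as np
for n in("top","side"):
    f=eyes.grab_frame(n); np.savez(f"pics/{n}.npz",**f)
    cv2.imwrite(f"pics/{n}0.png",cv2.resize(f["frame"][:,:,::-1],(800,600),interpolation=cv2.INTER_CUBIC))
    print(n,f["mtx"].round(1).tolist(),f["view"].round(3).tolist())
print(monitor.sense()["clock"])
E
```

```text
top [[500.0, 0.0, 251.8], [0.0, 500.0, 190.1], [0.0, 0.0, 1.0]] [[-0.007, -1.0, -0.003, -0.014], [-0.995, 0.007, -0.101, 0.5], [0.101, 0.002, -0.995, 1.362], [0.0, 0.0, 0.0, 1.0]]
side [[458.6, 0.0, 257.0], [0.0, 458.6, 194.8], [0.0, 0.0, 1.0]] [[0.925, -0.38, 0.018, -0.452], [-0.162, -0.437, -0.885, 0.184], [0.344, 0.815, -0.466, 1.348], [0.0, 0.0, 0.0, 1.0]]
0.1
```

View pics/top0.png

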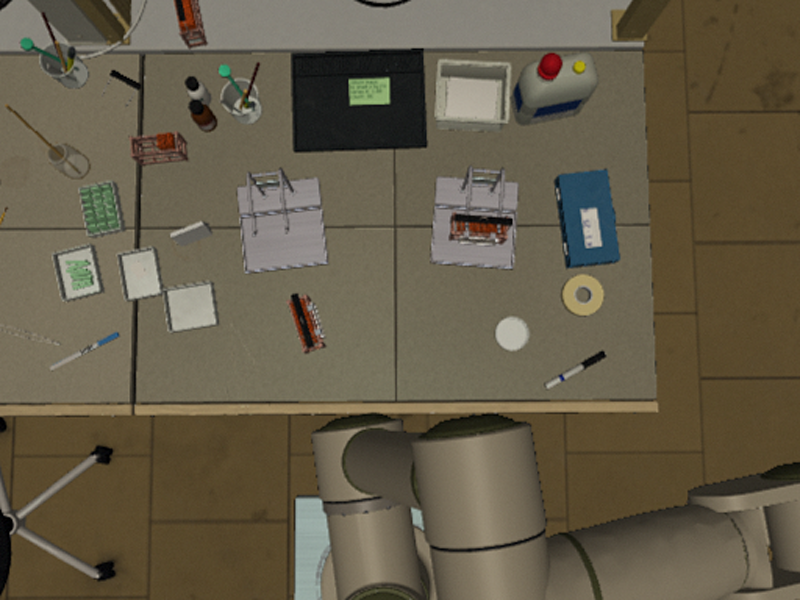

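View pics/side0.png

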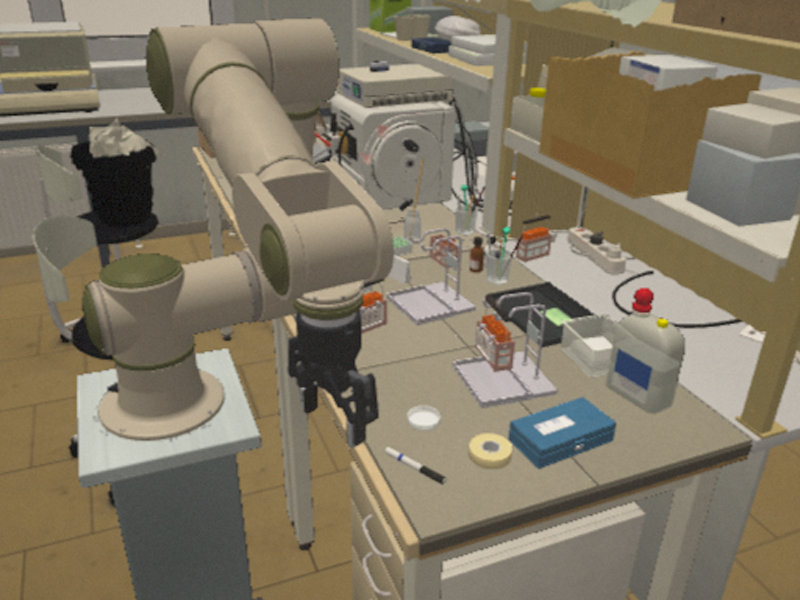

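The top view shows the empty stand with its tray at about (284,224) and the rack at about (307,322). The hung rack is at (480,225). I'll enlarge the rack and the empty stand.

```bash
python3 - <<'E'
import cv2,numpy as np
f=np.load("pics/top.npz")["frame"][:,:,::-1]
a=f[100:230,140:220]   # 80x130
cv2.imwrite("pics/c1.png",cv2.resize(a,None,fx=4.6,fy=4.6,interpolation=cv2.INTER_CUBIC)) 
b=f[182:230,175:220]
A=cv2.resize(f[102:178,146:216],(560,608)[:2],interpolation=cv2.INTER_CUBIC)[:600]
A=cv2.resize(f[102:177,148:198+14],None,fx=6,fy=6,interpolation=cv2.INTER_CUBIC) #384x450
B=cv2.resize(f[182:230,178:213],None,fx=9,fy=9,interpolation=cv2.INTER_CUBIC) #315x432
B=cv2.copyMakeBorder(B,0,18,0,0,0)
cv2.imwrite("pics/c2.png",np.hstack([A,B]))
E
```

```text
(no output)
```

View pics/c2.png

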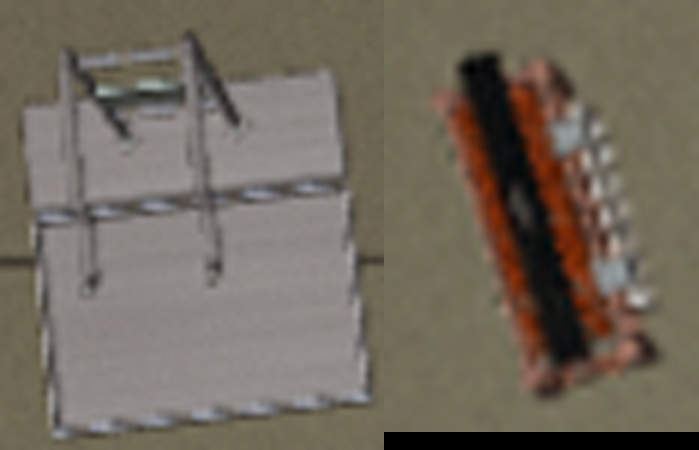

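```bash
cat > h.py <<'E'
import numpy as np
from scipy.spatial.transform import Rotation as R
from bench import env,kinematics,monitor,eyes,job
def unproj(f,px,z):
    V=np.array(f["view"]);Rm,t=V[:3,:3],V[:3,3]; c=-Rm.T@t
    d=Rm.T@np.linalg.solve(np.array(f["mtx"]),[px[0],px[1],1.]); return c+d*(z-c[2])/d[2]
def proj(f,P):
    V=np.array(f["view"]); q=np.array(f["mtx"])@(V[:3,:3]@np.asarray(P,float)+V[:3,3]); return q[:2]/q[2]
def quat(a):  # tool down, tool y axis at world yaw a
    y=np.array([np.cos(a),np.sin(a),0]);z=np.array([0,0,-1.]);x=np.cross(y,z)
    return R.from_matrix(np.c_[x,y,z]).as_quat()
E
python3 - <<'E'
from h import *
f=np.load("pics/top.npz")
A=lambda u,v:(148+(u-2.5)/6,102+(v-2.5)/6)
B=lambda u,v:(178+(u-384-4)/9,182+(v-4)/9)
p,q=unproj(f,B(480,62),.1135),unproj(f,B(568,355),.1135)
print("bar",p,q,(p+q)/2,np.linalg.norm(p-q)); d=(p-q)[:2]
# rack -x points to image right (-y): x axis has +y; y = z cross x
yaw=np.arctan2(d[1],d[0])+np.pi/2; yaw=(yaw+np.pi)%(2*np.pi)-np.pi; print("rack x yaw",yaw)
t1,t2=unproj(f,A(90,286),.178),unproj(f,A(213,275),.178)
r1,r2=unproj(f,A(68,55),.181),unproj(f,A(190,40),.181)
print("tips",t1,t2,np.linalg.norm(t1-t2),"rear",r1,r2,np.linalg.norm(r1-r2))
c=[unproj(f,A(*k),.017) for k in[(60,433),(368,398),(348,185),(38,215)]]
print("tray",np.round(c,3))
m=(t1+t2)/2;n=(r1+r2)/2;print("len",np.linalg.norm(m-n))
e=(n-m)[:2];w=t1-t2;sy=[np.arctan2(e[1],e[0]),np.arctan2(-w[0],w[1]),np.arctan2(-(r1-r2)[0],(r1-r2)[1])];print("stand yaw",sy)
s=np.mean(sy[1:]);u=np.array([np.cos(s),np.sin(s)])
print("seat est tips",m[:2]+.018*u,"rear",n[:2]-.085*u)
seat=m[:2]+.018*u; bar=(p+q)[:2]/2
for k in(0,np.pi):
  for nm,P,a in(("bar",bar,yaw+k),("front",seat-.12*u,s+k),("seat",seat,s+k)):
    print(k,nm,[np.round(x,2) if x is not None else None for x in[kinematics.ik([*P,.2],quat(a))]])
E
```

```text
bar [0.49687971 0.14709671 0.1135    ] [0.41216244 0.12134436 0.1135    ] [0.45452107 0.13422054 0.1135    ] 0.08854489960045071
rack x yaw 1.865900366704417
tips [0.58865147 0.2031531  0.178     ] [0.59289745 0.1521235  0.178     ] 0.051205949076402406 rear [0.68586523 0.21286795 0.181     ] [0.69186988 0.16199103 0.181     ] 0.05123004187277179
tray [[0.549 0.246 0.017]
 [0.565 0.102 0.017]
 [0.666 0.111 0.017]
 [0.653 0.257 0.017]]
len 0.0986261816287664
stand yaw [np.float64(0.0994857451808424), np.float64(0.08301488244960865), np.float64(0.1174796164211504)]
seat est tips [0.60868409 0.17943973] rear [0.60429431 0.17892274]
0 bar [array([ 0.04,  0.23,  1.69, -0.  ,  1.22, -1.83])]
0 front [array([ 0.1 ,  0.32,  1.57, -0.  ,  1.25,  0.  ])]
0 seat [array([ 0.1 ,  0.58,  1.18, -0.  ,  1.38,  0.  ])]
3.141592653589793 bar [array([ 0.04,  0.23,  1.69, -0.  ,  1.22,  1.31])]
3.141592653589793 front [None]
3.141592653589793 seat [None]
```

```bash
python3 - <<'E'
from h import *; import cv2
s=monitor.sense();p=s["position"]
env.movel([p[0],p[1],.30])
env.reach([.4545,.134,.28],quat(1.866))
f=eyes.grab_frame("wrist");np.savez("pics/w.npz",**f);s=monitor.sense()
print(s["clock"],s["position"],proj(f,[.4545,.134,.1135]),proj(f,[.49688,.1471,.1135]),proj(f,[.41216,.12134,.1135]))
cv2.imwrite("pics/w1.png",cv2.resize(f["frame"][:,:,::-1],(800,600)))
g=eyes.grab_frame("top");cv2.imwrite("pics/t1.png",g["frame"][:,:,::-1])
E
```

```text
3.175 [0.45473172 0.13343925 0.27994798] [257.71960349 174.35368087] [257.9976068  210.51090519] [257.79093646 135.19433244]
```

View pics/w1.png

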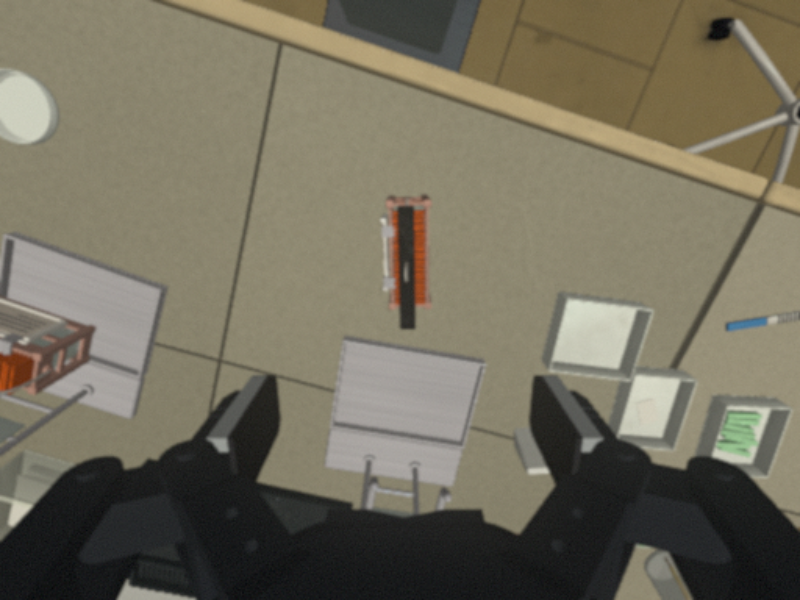

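The wrist view shows the bar from (406,207) to (408,328), the label on its left, and the hook tips at about (369,459) and (416,466). I'll use these to correct the estimates, then grasp.

```bash
python3 - <<'E'
from h import *; import cv2
f=np.load("pics/w.npz");S=.64
U=lambda u,v,z:unproj(f,((u+.5)*S-.5,(v+.5)*S-.5),z)
p,q=U(407.5,328,.1135),U(406,206.5,.1135);m=(p+q)/2;d=p-q
yaw=np.arctan2(d[1],d[0])+np.pi/2
print("bar",m,np.linalg.norm(d),yaw)
t1,t2=U(369,458,.178),U(416,465,.178);print("tips",t1,t2,np.linalg.norm(t1-t2))
b=(m[:2]+[.4545,.1342])/2; b=m[:2]*.7+np.array([.4545,.1342])*.3
Q=quat(yaw)
env.reach([*b,.2],Q)
print(env.movel([*b,.092],.1,guard=8)); s=monitor.sense();print(s["position"],s["clock"])
env.close_gripper(50);s=monitor.sense();print(s["finger_gap"],s["gripper_force"],s["contact_force"])
env.movel([*b,.112],.05)
s=monitor.sense();print(s["clock"],s["finger_gap"],s["contact_force"],s["ft_torque"])
f=eyes.grab_frame("side");np.savez("pics/s2.npz",**f);u=proj(f,[*b,.08]).astype(int);print(u)
w=eyes.grab_frame("wrist");np.savez("pics/w2.npz",**w)
c=f["frame"][u[1]-50:u[1]+50,u[0]-45:u[0]+45,::-1]
cv2.imwrite("pics/g.png",np.hstack([cv2.resize(c,(405,450),interpolation=cv2.INTER_CUBIC),cv2.resize(w["frame"][150:,100:380,::-1],None,fx=1.4,fy=450/234)]))
E
```

```text
bar [0.45164285 0.13605246 0.1135    ] 0.0910382660307923 1.877772498660494
tips [0.56727547 0.14451104 0.178     ] [0.56352864 0.17614794 0.178     ] 0.031858005408647784
False
[0.45286424 0.13551333 0.09254725] 4.875
0.12150768639918313 49.09266650676727 [-0.23912229  0.05330592  1.26279086]
6.0917 0.12518246527178928 [-0.06255045 -0.15344846 -1.98127246] [-0.03517162  0.00888555  0.01731524]
[232 189]
```

View pics/g.png

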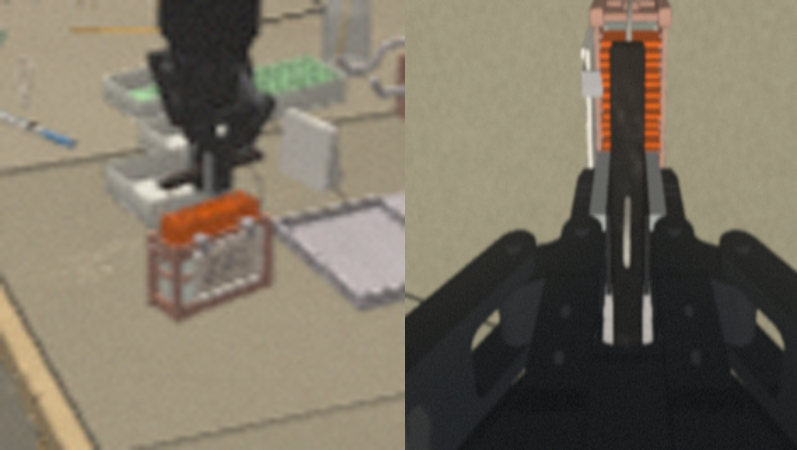

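Grasp confirmed: the bar is between the pads and the rack is clear of the bench. Next I'll lift it, turn it to the stand's yaw in front of the hooks, and look.

```bash
python3 - <<'E'
from h import *; import cv2
p=monitor.sense()["position"]
env.movel([p[0],p[1],.24],.1)
s=.1;u=np.array([np.cos(s),np.sin(s)]);seat=np.array([.6065,.1792])
env.reach([*(seat-.13*u),.24],quat(s))
env.movel([*(seat-.11*u),.172],.1)
env.hold(.5)
st=monitor.sense();print(st["clock"],st["position"],st["contact_force"],st["finger_gap"])
o=[]
for n in("side","top","wrist"):
    f=eyes.grab_frame(n);np.savez(f"pics/{n}3.npz",**f)
    x=proj(f,[*(seat-.05*u),.17]);print(n,x)
    if n!="wrist":
        x=x.astype(int);y0,x0=x[1]-40,x[0]-50;print(x0,y0)
        o.append(cv2.resize(f["frame"][y0:y0+75,x0:x0+100,::-1],(400,300),interpolation=cv2.INTER_CUBIC))
    else: w=cv2.resize(f["frame"][:,:,::-1],(400,300))
cv2.imwrite("pics/f.png",np.vstack([np.hstack(o),np.hstack([w,np.zeros_like(w)])]))
E
```

```text
10.6 [0.49707092 0.16822343 0.17209498] [ 1.02092588 -0.77792999 -2.53283895] 0.12733814320952802
side [257.03339869 156.74212003]
207 116
top [174.59627958 162.3415301 ]
124 122
wrist [363.81230366 245.40166198]
```

View pics/f.png

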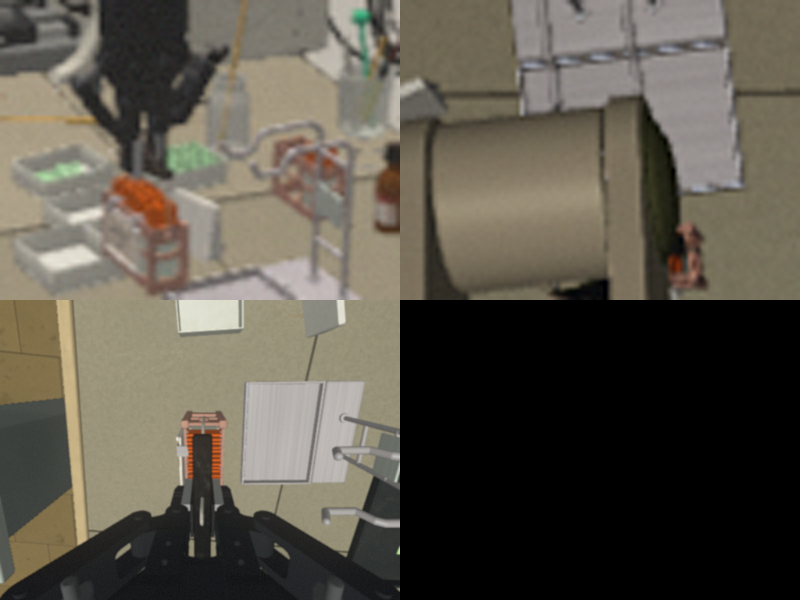

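The wrist view shows both hook tips, at about (337,453) and (326,516) in the tile, and the bar in the same frame. I'll enlarge it.

```bash
python3 - <<'E'
from h import *; import cv2
f=np.load("pics/wrist3.npz")
cv2.imwrite("pics/wz.png",cv2.resize(f["frame"][130:310,220:460,::-1],(800,600),interpolation=cv2.INTER_CUBIC))
s=.1;u=np.array([np.cos(s),np.sin(s)]);v=np.array([-u[1],u[0]]);seat=np.array([.6065,.1792])
g=lambda P,z:(proj(f,[*P,z])-[220,130])*800/240
for y in(.026,-.026):print("tip",g(seat-.018*u+y*v,.175),"rod",g(seat+.05*u+y*v,.181))
p=np.array([.49707,.16822]);print([g(p+k*v,.1895) for k in(-.047,0,.047)])
E
```

```text
tip [709.71517956 253.91832566] rod [1176.80298001  267.47151634]
tip [654.47566084 530.42100898] rod [1073.37498554  552.76349503]
[array([133.26601951, 691.69746474]), array([133.55694197, 446.97020874]), array([133.9120757 , 148.22770103])]
```

View pics/wz.png

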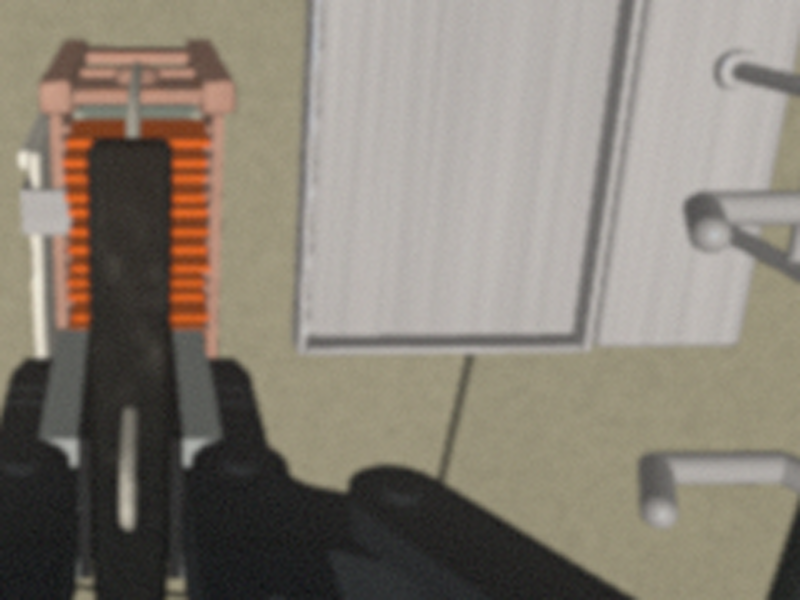

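```bash
python3 - <<'E'
from h import *
f=np.load("pics/wrist3.npz")
G=lambda a,b,z:unproj(f,(220+(a+.5)*.3-.5,130+(b+.5)*.3-.5),z)
t1,t2=G(712,233,.175),G(660,512,.175);w=t1-t2;print(t1,t2,np.linalg.norm(w),np.arctan2(-w[0],w[1]))
s=.1;u=np.array([np.cos(s),np.sin(s)]);v=np.array([-u[1],u[0]])
e=G(130,140,.1895);p=np.array([.49707,.16822])
print("bar end in tool",(e[:2]-p)@u,(e[:2]-p)@v)
print("seat",(t1+t2)[:2]/2+.018*u,"seat minus p",((t1+t2)[:2]/2+.018*u-p)@u,((t1+t2)[:2]/2+.018*u-p)@v)
E
```

```text
[0.5851029  0.20693163 0.175     ] [0.59085952 0.15556221 0.175     ] 0.051690970520419634 0.11159759495670014
bar end in tool -0.0006988655254889626 0.04832726773990377
seat [0.60589129 0.18304392] seat minus p 0.1097575560416232 0.003885861902143967
```

```bash
python3 - <<'E'
from h import *; import cv2
s=.105;u=np.array([np.cos(s),np.sin(s)]);v=np.array([-u[1],u[0]])
p=np.array([.49707,.16822]);Q=quat(s)
T=p+.110*u+.0022*v
env.movel([*(T-.105*u),.170],.05,frame=Q)
print("in",env.movel([*T,.170],.05,guard=6))
env.hold(.4)
st=monitor.sense();print(st["clock"],st["position"],T,st["contact_force"])
o=[]
for n in("side","wrist"):
    f=eyes.grab_frame(n);np.savez(f"pics/{n}4.npz",**f)
    if n=="side":
        x=proj(f,[*T,.17]).astype(int);y0,x0=x[1]-40,x[0]-50
        o.append(cv2.resize(f["frame"][y0:y0+90,x0-5:x0+75,::-1],(400,450),interpolation=cv2.INTER_CUBIC))
    else: o.append(cv2.resize(f["frame"][154:379,160:360,::-1],(400,450),interpolation=cv2.INTER_CUBIC))
cv2.imwrite("pics/i.png",np.hstack(o))
E
```

```text
in False
13.6667 [0.60623456 0.18194047 0.17002994] [0.60623361 0.18193667] [ 0.10409456  0.29417921 -2.67997861]
```

View pics/i.png

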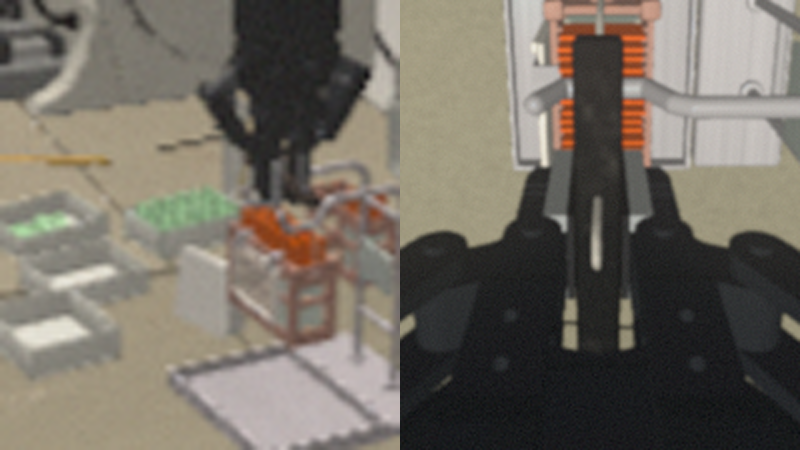

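The bar is over the hook seat, between the tip (535,105) and the rear rise (680,100), and the frame is clear. Lowering now.

```bash
python3 - <<'E'
from h import *; import cv2
p=monitor.sense()["position"]
print(env.movel([p[0],p[1],.1495],.03,guard=3)); env.hold(.3)
st=monitor.sense();print(st["clock"],st["position"],st["contact_force"],st["ft_torque"])
f=eyes.grab_frame("wrist")
cv2.imwrite("pics/j.png",cv2.resize(f["frame"][154:379,160:360,::-1],(400,450),interpolation=cv2.INTER_CUBIC))
E
```

```text
True
14.675 [0.60604089 0.18188958 0.15094343] [0.00765957 0.56704719 5.91179834] [-0.03867267  0.11814644  0.02953424]
```

View pics/j.png

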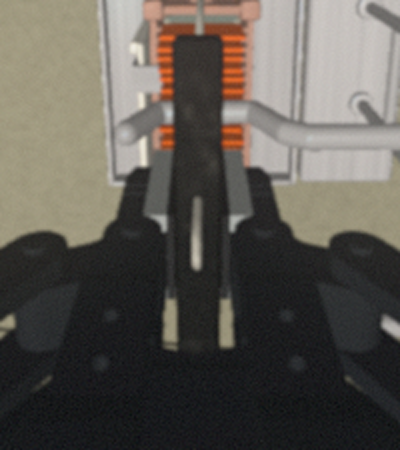

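```bash
python3 - <<'E'
from h import *; import cv2
p=monitor.sense()["position"]
env.release();st=monitor.sense();print(st["contact_force"])
print(env.movel([p[0],p[1],.26],.06,guard=10))
env.movel([p[0]-.2,p[1]-.0,.3],.2); env.hold(1)
st=monitor.sense();print(st["clock"],st["position"],st["contact_force"])
s=eyes.grab_frame("side");t=eyes.grab_frame("top")
P=[p[0],p[1],.15];o=[]
for f in(s,t):
    x=proj(f,P).astype(int)
    o.append(cv2.resize(f["frame"][x[1]-45:x[1]+45,x[0]-40:x[0]+40,::-1],(400,450),interpolation=cv2.INTER_CUBIC))
cv2.imwrite("pics/k.png",np.hstack(o))
E
```

```text
[-0.62800415 -0.07469761  0.84149414]
False
19.5833 [0.40604847 0.18187994 0.30001009] [-0.30791882  0.88282812  0.43638035]
```

View pics/k.png

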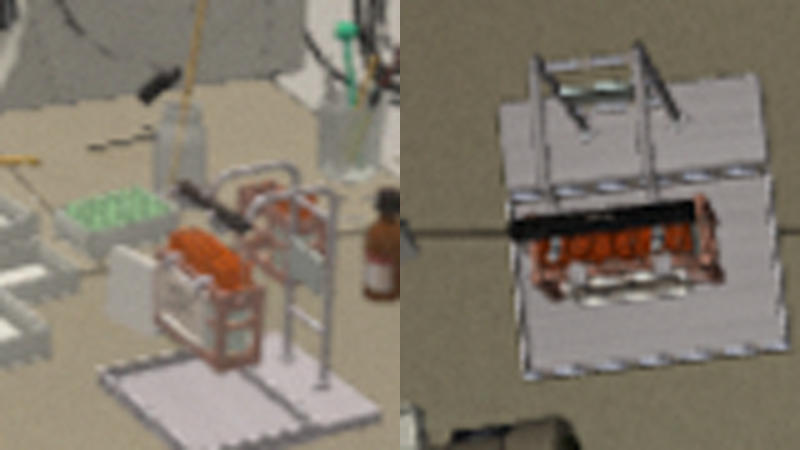

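The rack hangs level in both hooks. Its bar is centred at about (604,220) between the rods at columns 550 and 653, with the label to the front.

```bash
python3 -c "
from bench import job
print(job.hand_in())"
```

```text
the job is handed in; nothing more can be done
None
```

The slide rack now hangs upright in both hooks of the empty stand, label facing outward, and the job is handed in; robot time was about 20 s of the 51 s allowed, and no verdict came back.

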